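# Slide the matching template sled into its dock and latch it

## Task

Slide the green template sled, the one that matches the green dock, along the bench into the dock under its side lips until it is fully home against the end stops, pressing it home gently without ramming. Then, with the sled home, swing the red-knobbed latch arm all the way round behind the sled so that it lies square across the dock's mouth, and let go. Leave the red sled, the blue tin and the glue bottle where they are.

Things in the scene. Friction and masses are not known exactly. Their poses are not given: they have to be found in the camera images.
- dock: Green dock fixed to the bench. A sled enters along its +x (roughly away from the robot; z up). Origin: on the bench, where the origin of a fully home sled lies. Side rails 113 mm apart inside, 28 mm high, 22 mm thick, x = -45 to +58 mm; lips on them reach 6 mm inwards, undersides 20 mm up, so a sled can only slide in, on the bench itself. Front at -x.
- dock_mouth (a point): Middle of the dock's open mouth at bench level, at dock x = -86 mm. From here to x = -45 mm two splayed guides, 26 mm high, narrow the way from about 140 to 113 mm.
- dock_stop (a point): Middle between the two dark end stops that face the mouth, at dock x = +55 mm, 19 mm up. Here a brass ejector plate stands up to 15 mm forward of the stops; pushed by the sled it slides back stiffly (about 3 N) and stays, so resistance begins some 15 mm before the sled is home.
- sled_green: Template sled that fits the dock: 110 mm long (x) and 50 mm high; green flange 110 mm wide (y) and 17 mm high, above it a pale wooden body 94 mm wide; end faces flat and upright. Two green discs with black centres on its top. About 0.5 kg. Too wide to grasp: push it. Either end may lead. Origin: centre of the underside.
- sled_red: Like the green sled but with red flange and discs, flange 126 mm wide: it does not fit this dock and must stay. Origin: centre of the underside.
- latch (a joint): Angle of the steel latch arm: 0 = closed (its stop), lying square across the mouth along the dock's -y from its pivot; 1.57 = along the dock's -x; 3.14 = wide open, along +y. Seen from above it closes counter-clockwise, over the -x side. Stiff, 2.5 N at the knob; stays where left. Closed, it stands 2 mm behind a home sled; a sled that sticks out is in its way.
- latch_knob (a point): Middle of the grip of the red knob on the latch arm: an upright round post, 22 mm across, 44 to 106 mm above the bench, 70 mm from the pivot. This point lies 85 mm above the bench.
- latch_pivot (a point): On the upright axis of the latch arm, beside the mouth at dock x = -69, y = +91 mm, 32 mm above the bench. The arm is 24 mm wide and sweeps 32 to 44 mm above the bench, over the guides, its tip 80 mm from the axis.
- tin: Steel tin with a blue label, 80 mm across, 100 mm tall; a bystander. Origin: centre of the underside.
- glue: White glue bottle with an orange cap, 60 mm across, 170 mm tall; a bystander. Origin: centre of the underside.
Mind the look-alikes: they are no part of the job. What is shaped like the sled_green but orange or purple is not meant.

How it is judged:
By the outcome, as a careful person would: the job done as asked, in the order asked, and still so for the second after the job is handed in, with the robot touching nothing.
It also fails if it takes over 67 s, if anything falls off the work surface, if the arm or the gripper's body presses on something with over 40 N, if the wrist force passes 120 N, or if a joint passes its speed limit or range.

## Robot

A 6-joint arm with a two-finger parallel gripper is mounted at the origin on the work surface. World frame = base frame: x ahead of the robot, y to its left, z up, the work surface at z = 0. Lengths are in m, angles in rad, forces in N, time in s.
With the tool pointing down it reaches from about 0.275 to 0.825 m from the base axis. Payload 4.9 kg.
Tool frame: the origin (TCP) lies midway between the tips of the shut fingers; the grasp point (between the pads) lies 19 mm behind it (grip_point_offset is the distance from the TCP to the grasp point, in m); z points along the fingers, y is the line along which they close (so a half turn about z gives the same grasp; the last joint's range is limited). The gripper opens to 85 mm and grips with 20 to 120 N. Pads are 22 mm wide; open, the fingers measure 114 mm over their backs; the gripper's body (76 mm by 85 mm) begins 54 mm behind the grasp point. The pads swing forward as they close: fully open they stand 13 mm farther back than shut.
Start: joints at [1.075, 0.326, -0.193, 1.052, 0, 1.437], TCP at [0.195, 0.514, 0.198] pointing down, gripper open.
Joint ranges: [-2.65, 2.65], [-0.97, 1.79], [-1.3, 1.35], [-1.93, 2.1], [-1.47, 1.37], [-3.14, 3.14]. Speed limits (rad/s): [2.57, 2.57, 3.14, 3.14, 3.14, 3.14].

## Interface

Orientations are given as a rotation vector (axis times angle).
In Python, from cell import * gives the robot as it stands. Calls block until the motion is done:
- movep(position, orientation): joint-space move of the TCP to a pose.
- move_l(position, velocity=0.15, rot=None, until_force=None): straight line of the TCP; rot=None keeps the orientation; velocity is the mean speed in m/s. With until_force (N) it stops when the force on the tool has changed by that much, and returns True; else False.
- set_joints(angles): joint-space move.
- let_go() and grab(newtons=None): open the fingers fully, or close them until they stop; newtons is the grip in N (None keeps the last).
- sleep(seconds).
- ik(position, orientation): joint angles nearest the present ones, or None.
- get_state(): the state.
- grab_frame(name): name is "scene" or "top" or "wrist"; returns a dict with "img" (420x560x3 uint8, red, green, blue), "fx", "fy", "cx", "cy" (pixels), "cam_to_world" (4x4, takes a point from camera to world coordinates); the wrist camera has in their place "T_tool_cam" (4x4, takes a point from camera to tool coordinates, whose origin is the TCP and whose axes are the flange's). Camera axes: x right, y down, z forward; pixel columns grow to the right and rows downward; lengths in m; the calibration is good to about 2 mm. A picture is of the moment at which its call begins: read the wrist's pose just before it. There is no depth.
A pose or a line that the arm cannot do raises MotionError and nothing moves.
- sign_off(): hands the job in; it is judged then, once.
Trained networks look in the newest picture that a camera, given by its name, has taken for a name from the list of things; names that differ only in an ending like _2 or _b are one class to them, and where a whole thing is asked for, a point or a joint stands for the part that bears it (a point fixed in the world has none). Each returns a list of dicts, best first, with "score" (0 to 1); they miss things now and then, are a little off and sometimes report something else, mostly with a low value. They report only what shows in the picture. A call takes as long as a camera call. They do not tell look-alikes from the thing itself.
- spot_in(camera, name): "centre" ([column, row] in pixels, amid what is visible of it).
- silhouettes(camera, name): "mask" (420x560 bool, what is visible of it) and "centre" ([column, row] in pixels, amid what is visible of it).
- tip_of(camera, name): "centre" ([column, row] in pixels: a listed point, or the origin of a listed thing).
The state is a dict: "clock": time; "q": joint angles; "joint_velocities": joint speeds; "tau": joint torques, N m; "position": TCP position; "eef_rot": TCP orientation; "contact_force": force on the tool from outside, world axes, zero at the start; "wrist_torque": the same for the moment, N m; "finger_gap": opening from 0.0 (shut) to 1.0 (fully open); "grasp_force": force on a finger pad.
Only numpy, scipy, OpenCV 4.12 (cv2) and the standard library are available. Lean on these libraries where they do the work, as an engineer would, in place of code of your own. Each camera call takes 0.05 s, during which the arm holds its last target. There are 200 camera calls.

## Working session

There is one attempt and no reset: what is moved stays moved. The work goes in short steps, each a Python script; the robot and the scene stay as the last script left them, time stands still between calls to the robot, and variables do not carry over. Pictures are saved under pics/ and viewed, at most 10 in all, crops included, and the job is handed in when it is done.

```bash
mkdir -p pics; ls
cat > h.py <<'E'
from cell import *
import numpy as np, cv2
def save(f,n): cv2.imwrite('pics/'+n,cv2.cvtColor(f['img'],cv2.COLOR_RGB2BGR))
def ray(f,px,T=None):
    T=np.array(f['cam_to_world']) if T is None else T
    d=T[:3,:3]@np.array([(px[0]-f['cx'])/f['fx'],(px[1]-f['cy'])/f['fy'],1.])
    return T[:3,3],d/np.linalg.norm(d)
def onz(f,px,z,T=None):
    o,d=ray(f,px,T); return o+d*(z-o[2])/d[2]
def tri(rays):
    A=0;b=0
    for o,d in rays:
        P=np.eye(3)-np.outer(d,d);A=A+P;b=b+P@o
    p=np.linalg.solve(A,b); return p,[np.linalg.norm((np.eye(3)-np.outer(d,d))@(p-o)) for o,d in rays]
def proj(f,p):
    c=np.linalg.inv(np.array(f['cam_to_world']))@np.append(p,1); return np.array([f['fx']*c[0]/c[2]+f['cx'],f['fy']*c[1]/c[2]+f['cy']])
E
python3 - <<'E'
from h import *
F={c:grab_frame(c) for c in('scene','top')}
for c in F: save(F[c],c+'0.png')
for n in['dock','dock_mouth','dock_stop','sled_green','sled_red','latch_knob','latch_pivot','tin','glue']:
    for c in F:
        print(n,c,[(np.round(r['centre']).tolist(),round(r['score'],2)) for r in tip_of(c,n)[:5]])
E
```

```text
pics
dock scene [([316.0, 256.0], 0.7)]
dock top [([399.0, 221.0], 0.32)]
dock_mouth scene []
dock_mouth top []
dock_stop scene [([330.0, 263.0], 0.8)]
dock_stop top [([303.0, 130.0], 0.83)]
sled_green scene [([304.0, 175.0], 0.97), ([267.0, 151.0], 0.94), ([325.0, 128.0], 0.88), ([373.0, 178.0], 0.47)]
sled_green top [([206.0, 291.0], 0.63), ([204.0, 220.0], 0.61), ([265.0, 171.0], 0.18)]
sled_red scene [([213.0, 288.0], 0.75)]
sled_red top [([401.0, 219.0], 0.97), ([202.0, 218.0], 0.28)]
latch_knob scene [([326.0, 191.0], 0.76), ([304.0, 174.0], 0.66)]
latch_knob top [([236.0, 169.0], 0.8)]
latch_pivot scene [([314.0, 218.0], 0.87)]
latch_pivot top [([265.0, 172.0], 0.88)]
tin scene [([246.0, 361.0], 0.85)]
tin top [([435.0, 151.0], 0.92)]
glue scene [([377.0, 180.0], 0.56)]
glue top [([165.0, 147.0], 0.57)]
```

View pics/scene0.png

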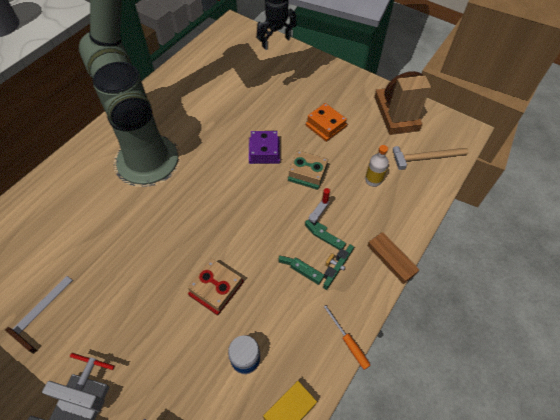

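View pics/top0.png

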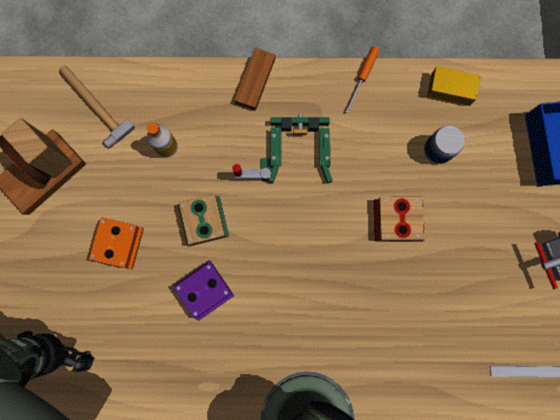

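Candidates for the green sled, in top-view pixels: green-flanged pale sled (204,220), orange (115,243), purple (202,290), red (402,219). In the scene view the same four are at (308,170), (326,122), (264,147) and (216,287). I choose the pale sled with the green flange and discs at (204,220) and will check it close up. The latch arm is wide open with its knob at about (237,169). The dock opens toward the robot.

```bash
python3 - <<'E'
from h import *
F={c:grab_frame(c) for c in('scene','top')}
for n,a,b in[('stop',(330,263),(303,130)),('knob',(326,191),(236,169)),('pivot',(314,218),(265,172))]:
    p,r=tri([ray(F['scene'],a),ray(F['top'],b)]);print(n,p.round(4),np.round(r,4))
s=onz(F['top'],(204,220),.05);print('sled',s, onz(F['scene'],(308,165),.05))
print('dockmid',onz(F['top'],(299,150),.028))
R=get_state()['eef_rot'];print(R)
print(grab_frame('wrist')['T_tool_cam'],grab_frame('wrist')['fx'])
import itertools
from scipy.spatial.transform import Rotation as Ro
def rot(y): # tool down, tool x at yaw y
    return (Ro.from_euler('z',y)*Ro.from_euler('x',np.pi)).as_rotvec()
for y in (0,np.pi/2,-np.pi/2,np.pi): 
  for p in([.46,.32,.03],[.4,0.02,.04],[.4,.25,.3],[.5,0,.35]): 
    q=ik(p,rot(y)); print(round(y,2),p,None if q is None else np.round(q,2))
E
cat >> h.py <<'E'
from scipy.spatial.transform import Rotation as Ro
def rot(y): # tool down, tool x at yaw y
    return (Ro.from_euler('z',y)*Ro.from_euler('x',np.pi)).as_rotvec()
def wrist():
    s=get_state();f=grab_frame('wrist');T=np.eye(4);T[:3,:3]=Ro.from_rotvec(s['eef_rot']).as_matrix();T[:3,3]=s['position']
    f['cam_to_world']=T@np.array(f['T_tool_cam']);return f
E
```

```text
stop [0.7365 0.0092 0.0251] [0.0016 0.0016]
knob [0.6123 0.1789 0.0985] [0.0009 0.0009]
pivot [0.6183 0.108  0.0386] [0.0006 0.0006]
sled [0.49007627 0.26066964 0.05      ] [0.49531229 0.26635314 0.05      ]
dockmid [0.67987779 0.0189699  0.028     ]
[5.65249172e-01 3.09031270e+00 2.11031341e-05]
[[-1.12925692e-03 -9.57174327e-01 -2.89509987e-01  7.34404513e-02]
 [ 9.99999099e-01 -1.29084856e-03  3.67210821e-04  1.38137643e-04]
 [-7.25198322e-04 -2.89509312e-01  9.57174923e-01 -1.76802732e-01]
 [ 0.00000000e+00  0.00000000e+00  0.00000000e+00  1.00000000e+00]] 341.576238533739
0 [0.46, 0.32, 0.03] [ 0.48  0.51 -0.38  0.68  0.   -2.67]
0 [0.4, 0.02, 0.04] [-0.13  0.25 -0.78  0.54  0.    3.01]
0 [0.4, 0.25, 0.3] [ 0.4   0.13 -0.19  1.25  0.   -2.74]
0 [0.5, 0, 0.35] [-0.15  0.18 -0.01  1.39  0.    2.99]
1.57 [0.46, 0.32, 0.03] [ 0.48  0.51 -0.38  0.68  0.    2.05]
1.57 [0.4, 0.02, 0.04] [-0.13  0.25 -0.78  0.54  0.    1.44]
1.57 [0.4, 0.25, 0.3] [ 0.4   0.13 -0.19  1.25  0.    1.97]
1.57 [0.5, 0, 0.35] [-0.15  0.18 -0.01  1.39  0.    1.42]
-1.57 [0.46, 0.32, 0.03] [ 0.48  0.51 -0.38  0.68  0.   -1.09]
-1.57 [0.4, 0.02, 0.04] [-0.13  0.25 -0.78  0.54  0.   -1.71]
-1.57 [0.4, 0.25, 0.3] [ 0.4   0.13 -0.19  1.25  0.   -1.17]
-1.57 [0.5, 0, 0.35] [-0.15  0.18 -0.01  1.39  0.   -1.72]
3.14 [0.46, 0.32, 0.03] [ 0.48  0.51 -0.38  0.68  0.    0.48]
3.14 [0.4, 0.02, 0.04] [-0.13  0.25 -0.78  0.54  0.   -0.13]
3.14 [0.4, 0.25, 0.3] [ 0.4   0.13 -0.19  1.25  0.    0.4 ]
3.14 [0.5, 0, 0.35] [-0.15  0.18 -0.01  1.39  0.   -0.15]
```

Run:
```python
from h import *
movep([.42,.27,.25],rot(np.pi)); f=wrist(); save(f,'w_sled.png')
print([(np.round(r['centre'],1).tolist(),round(r['score'],2)) for r in tip_of('wrist','sled_green')])
res={}
for i,p in enumerate(([.56,.05,.25],[.56,-.05,.22],[.60,.10,.28])):
    movep(p,rot(np.pi)); f=wrist(); save(f,f'w_dock{i}.png')
    for n in('dock','dock_mouth','dock_stop','latch_knob','latch_pivot'):
        t=tip_of('wrist',n)
        if t: print(i,n,np.round(t[0]['centre'],1),round(t[0]['score'],2)); res.setdefault(n,[]).append(ray(f,t[0]['centre']))
for n in res:
    if len(res[n])>1: p,r=tri(res[n]);print(n,p.round(4),np.round(r,4))
a=cv2.imread('pics/w_sled.png');b=cv2.imread('pics/w_dock0.png')
cv2.imwrite('pics/pair1.png',cv2.resize(np.vstack([a,b]),(448,600)) if 0 else np.hstack([a[:,80:480],b[:,80:480]]))
print(get_state()['clock'])
```

```text
[([275.2, 222.6], 0.94), ([268.5, 81.1], 0.76)]
0 dock_stop [250.  303.7] 0.84
0 latch_knob [397.1 232.8] 0.67
0 latch_pivot [321.6 216.7] 0.57
1 dock_stop [328.7 315.9] 0.58
1 latch_knob [513.7 244. ] 0.87
1 latch_pivot [415.3 227.9] 0.72
2 dock_stop [216.  268.8] 0.62
2 latch_knob [345.9 191.2] 0.65
2 latch_pivot [282.8 180.4] 0.7
dock_stop [0.7432 0.0165 0.0197] [0.0006 0.0013 0.0019]
latch_knob [0.6133 0.1772 0.0936] [0.0014 0.0003 0.0018]
latch_pivot [0.6163 0.108  0.0319] [0.0018 0.0023 0.0008]
5.7
```

View pics/pair1.png

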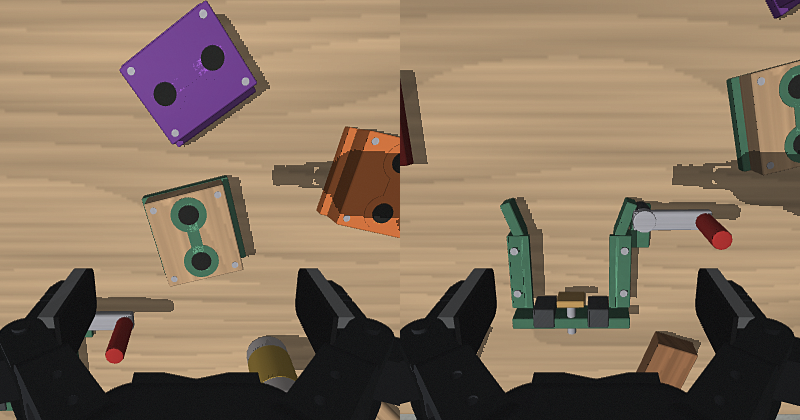

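The crop confirms the sled: pale body, green flange, two green discs with black centres at full-image (269,215) and (281,261). Purple and orange lie beside it. In the dock view the rails run almost straight along the image, with screws near (194,251), (198,294), (306,251) and (304,294). The brass plate is at (252,298) and the knob at about (398,235).

```bash
cat >> h.py <<'E'
def blob(f,px,r,lo,hi): # centroid of pixels with brightness in lo..hi near px
    g=f['img'].max(2).astype(int);x,y=map(int,px);w=g[y-r:y+r+1,x-r:x+r+1]
    v,u=np.nonzero((w>=lo)&(w<=hi));return np.array([u.mean()+x-r,v.mean()+y-r]) if len(u) else np.array(px,float)
E
python3 - <<'E'
from h import *
f=wrist() # just for calibration structure
def load(n,p):
    g=dict(f);g['img']=cv2.cvtColor(cv2.imread('pics/'+n),cv2.COLOR_BGR2RGB)
    T=np.eye(4);T[:3,:3]=Ro.from_rotvec(rot(np.pi)).as_matrix();T[:3,3]=p;g['cam_to_world']=T@np.array(f['T_tool_cam']);return g
s=load('w_sled.png',[.42,.27,.25])
a,b=[onz(s,blob(s,p,10,0,60),.05) for p in((269,215),(281,261))]
print('discs',a,b,'c',(a+b)/2,'yaw',np.degrees(np.arctan2(*(b-a)[[1,0]])),np.linalg.norm(b-a))
for p in((222,198),(309,178),(324,268),(250,286)): print('corner',onz(s,p,.05).round(4))
d=load('w_dock0.png',[.56,.05,.25])
P=[]
for p in((194,251),(198,294),(306,251),(304,294)):
    q=blob(d,p,4,170,255);P.append(onz(d,q,.028));print('screw',q.round(1),P[-1].round(4))
fm=(P[0]+P[2])/2;rm=(P[1]+P[3])/2
print('axis',fm,rm,np.degrees(np.arctan2(*(rm-fm)[[1,0]])))
for nm,p,z in(('stopL front top',(215,298),.034),('pivot',(324,220),.044),('railL front inner',(208,237),.028),('railR fi',(291,237),.028),('railLr',(212,305),.028),('railRr',(290,305),.028),('guide tips',(188,199),.026),('guideR',(311,199),.026)): print(nm,onz(d,p,z).round(4))
import os
x=d['img'][185:345,170:430];cv2.imwrite('pics/dockcrop.png',cv2.cvtColor(cv2.resize(x,None,fx=3,fy=3,interpolation=2),4))
E
```

```text
discs [0.46671986 0.2616141  0.05      ] [0.52515004 0.2765383  0.05      ] c [0.49593495 0.2690762  0.05      ] yaw 14.328108081171152 0.06030602949585136
corner [0.4468 0.2091 0.05  ]
corner [0.4237 0.3077 0.05  ]
corner [0.5349 0.3289 0.05  ]
corner [0.5593 0.2384 0.05  ]
screw [193.5 251. ] [ 0.662  -0.0539  0.028 ]
screw [196.9 293.5] [ 0.7227 -0.0537  0.028 ]
screw [304.6 250.6] [0.6617 0.0868 0.028 ]
screw [303.  293.2] [0.7225 0.0862 0.028 ]
axis [0.66181369 0.01647694 0.028     ] [0.72256366 0.01626742 0.028     ] -0.1975995999510483
stopL front top [ 0.7258 -0.0289  0.034 ]
pivot [0.6154 0.1074 0.044 ]
railL front inner [ 0.643  -0.0344  0.028 ]
railR fi [0.6431 0.0694 0.028 ]
railLr [ 0.74   -0.0347  0.028 ]
railRr [0.7402 0.0692 0.028 ]
guide tips [ 0.5944 -0.0562  0.026 ]
guideR [0.5945 0.0932 0.026 ]
```

View pics/dockcrop.png

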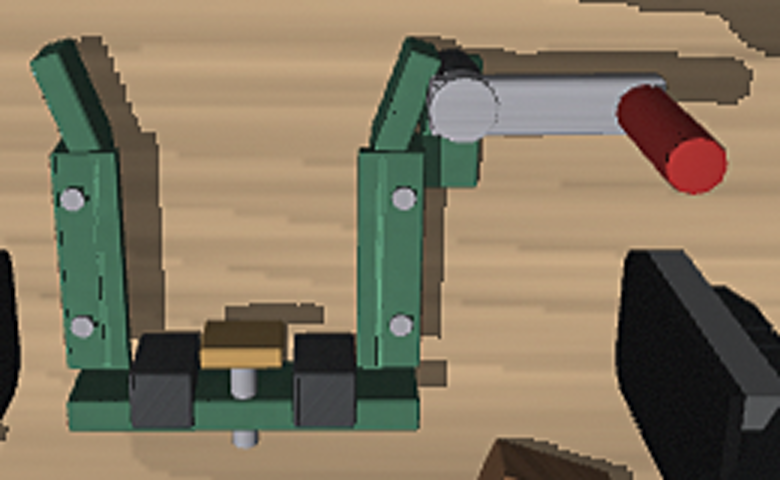

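Run:
```python
from h import *
f=wrist()
T=np.eye(4);T[:3,:3]=Ro.from_rotvec(rot(np.pi)).as_matrix();T[:3,3]=[.42,.27,.25];f['cam_to_world']=T@np.array(f['T_tool_cam'])
c=np.array([.496,.269]);y=np.radians(14);n=np.array([-np.sin(y),np.cos(y)]);t=np.array([np.cos(y),np.sin(y)])
for px in((425,127),(400,213),(475,238)):
    p=onz(f,px,.02)[:2]; print('orange',p,'n',(p-c)@n,'t',(p-c)@t)
print([ik([*(c+n*.073),z],rot(y+np.pi/2)) is not None for z in(.12,-.004)])
movep([*(c+n*.073),.12],rot(y+np.pi/2))
hit=move_l([*(c+n*.073),-.004],.08,until_force=5)
s=get_state();print(hit,s['position'],s['contact_force'],s['clock']);save(grab_frame('scene'),'s1.png')
im=cv2.imread('pics/s1.png')[60:260,180:440];cv2.imwrite('pics/s1c.png',cv2.resize(im,None,fx=3,fy=3))
```

```text
orange [0.36988605 0.44353316] n 0.19985850386221202 t -0.08014443124312574
orange [0.47437136 0.42545684] n 0.15704184368571578 t 0.016864162378417934
orange [0.5079364  0.52470397] n 0.2452207906066714 t 0.07344223049504456
[True, True]
False [ 0.47876481  0.34007402 -0.00346819] [-0.47814639  0.4497905   0.12517319] 9.0583
```

View pics/s1c.png

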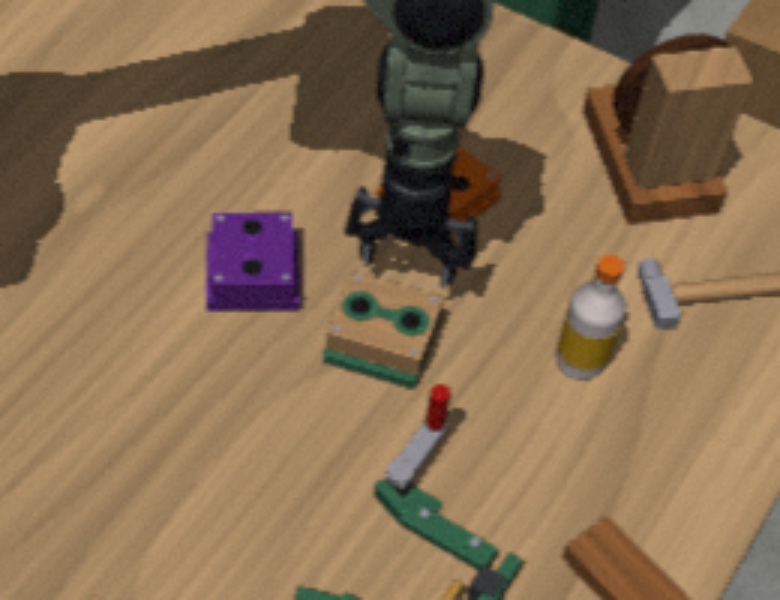

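The two open fingers stand behind the green sled's far side face (crop ~(365,250) and (448,275)), clear of orange. Now the sideways push.

```bash
cat >> h.py <<'E'
def sledpose(name=None):
    f=wrist()
    if name: save(f,name)
    im=f['img'];hsv=cv2.cvtColor(im,cv2.COLOR_RGB2HSV)
    t=[m for m in silhouettes('wrist','sled_green')]
    out=[]
    for m in t:
        k=cv2.erode(m['mask'].astype(np.uint8),np.ones((3,3)))
        col=np.median(hsv[k>0],0) if k.any() else None
        d=((im.max(2)<45)&(k>0)).astype(np.uint8)
        N,l,st,ce=cv2.connectedComponentsWithStats(d)
        B=[(ce[i],st[i,4]) for i in range(1,N) if st[i,4]>60 and .6<st[i,2]/st[i,3]<1.6]
        out.append((m['centre'],m['score'],col,B))
        if len(B)==2:
            a,b=sorted([onz(f,x[0],.05) for x in B],key=lambda p:p[0])
            out[-1]+=(((a+b)/2).round(4),np.degrees(np.arctan2(*(b-a)[[1,0]])).round(2),np.linalg.norm(b-a).round(4))
    return out
E
python3 - <<'E'
from h import *
h=move_l([.503,.0825,-.004],.08,rot=rot(np.pi/2),until_force=20)
s=get_state();print(h,s['position'],s['contact_force'],s['clock'])
move_l([.503,.10,-.004],.1);move_l([.503,.10,.13],.2)
movep([.43,.03,.25],rot(np.pi))
for o in sledpose('w2.png'): print(o)
print(get_state()['clock'])
E
```

```text
False [ 0.50299258  0.08260648 -0.00400267] [0.36639811 4.19576498 2.36454304] 12.4917
([490.4, 60.9], 0.82, array([138., 145., 134.]), [(array([532.40425532,  46.34468085]), np.int32(470)), (array([477.61411765,  83.21882353]), np.int32(425))], array([0.3163, 0.2642, 0.05  ]), np.float64(-54.76), np.float64(0.0603))
([271.4, 228.2], 0.61, array([ 16.,  95., 176.]), [(array([270.75657895, 213.39473684]), np.int32(304)), (array([271.04887218, 261.15413534]), np.int32(266))], array([0.5047, 0.0247, 0.05  ]), np.float64(0.02), np.float64(0.0603))
([311.2, 323.9], 0.4, array([ 74.,  94., 113.]), [(array([331.20855615, 296.55614973]), np.int32(187))])
15.2583
```

View pics/w2.png

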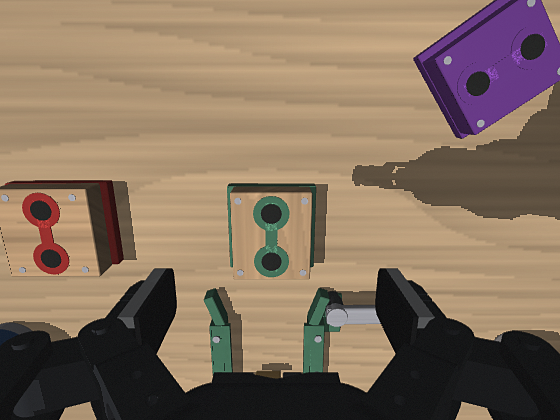

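The sled is square (yaw 0.0°) at (0.505, 0.025), about 8 mm to +y of the dock axis: the discs are at column 271 and the dock's middle at about 262. I'll nudge it 8 mm, then push from behind.

Run:
```python
from h import *
movep([.505,.10,.13],rot(np.pi/2));move_l([.505,.10,-.004],.15)
move_l([.505,.0743,-.004],.06,until_force=20);move_l([.505,.10,-.004],.15);move_l([.505,.10,.13],.25)
movep([.41,.0165,.13],rot(np.pi))
for o in sledpose(): 
    if len(o)>4: print(o[2:])
move_l([.41,.0165,-.004],.12,until_force=6)
h=move_l([.50,.0165,-.004],.07,until_force=12)
s=get_state();print(h,s['position'],s['contact_force'],s['clock'])
for o in sledpose('w3.png'): 
    if len(o)>4: print(o[2:])
```

```text
(array([138., 140.,  65.]), [(array([534.52136752, 159.28632479]), np.int32(234)), (array([550.32068966, 159.00689655]), np.int32(290))], array([0.3747, 0.2171, 0.05  ]), np.float64(-89.07), np.float64(0.0118))
(array([ 16.,  95., 169.]), [(array([274.28136201, 279.29928315]), np.int32(558)), (array([274.29978587, 340.57173448]), np.int32(467))], array([0.505 , 0.0155, 0.05  ]), np.float64(-0.13), np.float64(0.0605))
False [ 0.50040215  0.01643897 -0.00379351] [-0.97712201 -0.43925408  0.7649983 ] 23.7583
```

View pics/w3.png

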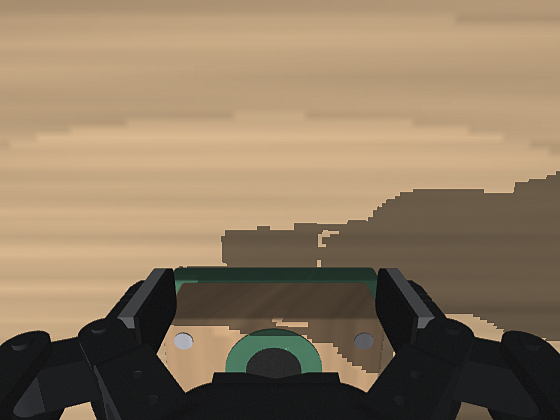

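Run:
```python
from h import *
f=wrist();t=grab_frame('top')
for p in((177,268),(377,268),(275,268)): print(onz(f,p,.017))
print(onz(f,(184,340),.05),onz(f,(364,340),.05),'TCP px',proj(f,get_state()['position']))
s=get_state();print(s['finger_gap'])
save(t,'t3.png');im=cv2.imread('pics/t3.png')[90:300,180:400];cv2.imwrite('pics/t3c.png',cv2.resize(im,None,fx=2.8,fy=2.8))
```

```text
[ 0.5048802 -0.0330748  0.017    ]
[0.50500561 0.06762373 0.017     ]
[0.50494165 0.01626494 0.017     ]
[ 0.52215745 -0.02246077  0.05      ] [0.52225618 0.0541727  0.05      ] TCP px [275.35259912 243.72499489]
1.0001116804082977
```

View pics/t3c.png

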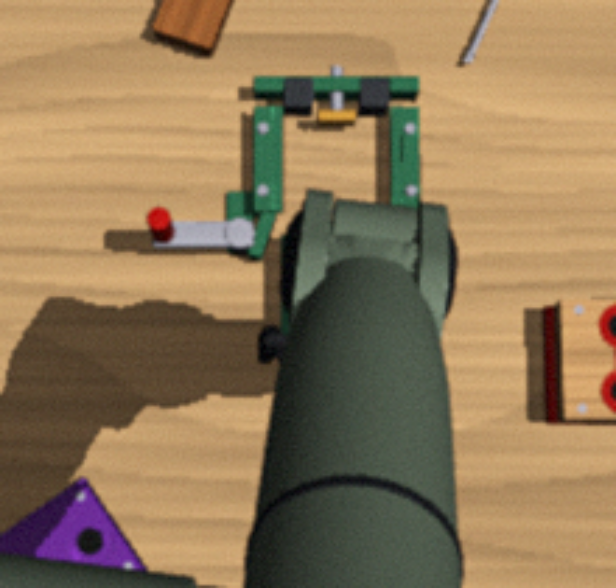

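The top crop shows the sled under the arm at the mouth, with the latch and guides untouched. The wrist pixels put the rear edge at x=0.505, centred at y≈0.017, so the sled is tracking. I'll continue into the rails, then push with closed fingers.

Run:
```python
from h import *
h=move_l([.562,.0165,-.004],.06,until_force=12)
s=get_state();print(h,s['position'],s['contact_force'],s['clock'])
move_l([.54,.0165,-.004],.15);move_l([.54,.0165,.04],.25);grab(20)
move_l([.54,.0165,.014],.15,until_force=6)
h=move_l([.605,.0165,.014],.05,until_force=12)
s=get_state();print(h,s['position'],s['contact_force'],s['clock'])
if not h:
    h=move_l([.65,.0165,.014],.02,until_force=12)
    s=get_state();print(h,s['position'],s['contact_force'],s['clock'])
```

```text
False [ 0.56177926  0.01654394 -0.00412758] [-2.79623996  2.00707407 -0.39402549] 25.1417
True [0.57361312 0.01656404 0.01386561] [ 0.3626028  -0.78237983  1.05375623] 27.6333
```

Run:
```python
from h import *
move_l([.50,.0165,.014],.2);move_l([.50,.0165,.22],.3)
for o in sledpose('w4.png'): 
    if len(o)>4: print(o[2:])
print(get_state()['clock'])
```

```text
29.075
```

View pics/w4.png

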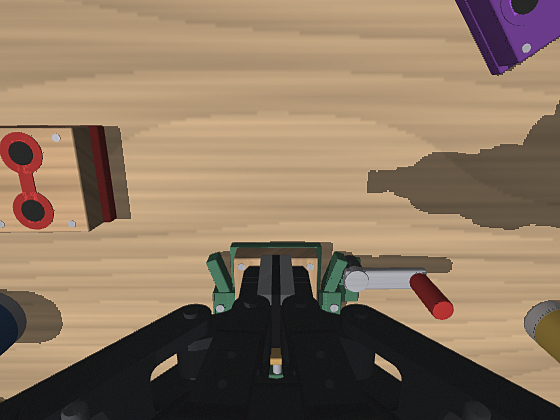

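The sled sits in the mouth, square, with its rear edge at row 243 (columns 231–332); the latch is undisturbed. I'll measure and resume.

Run:
```python
from h import *
f=wrist()
print(onz(f,(231,243),.017),onz(f,(332,243),.017))
print([onz(f,p,.05).round(4) for p in((241,266),(314,266))])
move_l([.53,.0165,.014],.3,until_force=8) if 0 else movep([.53,.0165,.06],rot(np.pi))
move_l([.53,.0165,.014],.15,until_force=8)
for k in range(4):
    h=move_l([.65,.0165,.014],.03,until_force=14)
    s=get_state();print(h,s['position'],s['contact_force'],s['clock'])
    if not h or s['position'][0]>.612: break
```

```text
[ 0.57882749 -0.03611247  0.017     ] [0.5789972  0.08386913 0.017     ]
[array([ 0.5929, -0.0215,  0.05  ]), array([0.593 , 0.0593, 0.05  ])]
True [0.60717668 0.01657434 0.01373966] [-1.56966746  0.21172509  5.70997045] 32.75
True [0.60694103 0.01656266 0.01378845] [-2.74558273  0.87360527  6.99035304] 33.2083
True [0.60670681 0.01650645 0.01389628] [-2.48749716 -0.46616573  7.38948638] 33.6667
True [0.60639971 0.01652592 0.0139671 ] [-1.51700045 -0.10472381  6.94819262] 34.125
```

Run:
```python
from h import *
move_l([.57,.0165,.014],.2);s=get_state();print('free',s['contact_force'])
move_l([.57,.0165,.15],.3);s=get_state();print('free hi',s['contact_force'])
let_go();movep([.555,.0165,.25],rot(np.pi))
for o in sledpose('w5.png'): print(o[2:] if len(o)>4 else o)
f=wrist();P=np.array([[.662,-.0539,.028],[.7225,-.0537,.028],[.6617,.0868,.028],[.7225,.0862,.028]])
for p in P:
    u=proj(f,p);q=blob(f,u,6,170,255);print('screw',u.round(1),q.round(1),onz(f,q,.028).round(4))
print(get_state()['clock'])
```

```text
free [0.42656209 0.17781408 0.37990526]
free hi [-1.13891491 -0.18345902 -0.52273188]
([486.7, 5.6], 0.84, array([138., 138.,  64.]), [])
(array([ 16.,  95., 176.]), [(array([275.64552239, 247.11940299]), np.int32(268)), (array([275.75833333, 291.64583333]), np.int32(240))], array([0.6743, 0.0166, 0.05  ]), np.float64(0.08), np.float64(0.0602))
([12.4, 270.7], 0.35, array([108., 130.,  43.]), [])
screw [219.9 255.7] [217.7 255.2] [ 0.6613 -0.0567  0.028 ]
screw [222.3 297.8] [220.8 297.7] [ 0.7223 -0.0556  0.028 ]
screw [330.9 255.3] [331.9 255.1] [0.6613 0.0881 0.028 ]
screw [328.3 297.7] [329.9 297.2] [0.7217 0.0883 0.028 ]
36.475
```

The sled is square at x=0.674, about 11 mm short. The upward force on the tool suggests the upright pads are pressing at its top edge and lifting the tail. I'll push low with the fingertips leading by a 7° tilt.

Run:
```python
from h import *
R=(Ro.from_euler('y',-np.radians(7))*Ro.from_rotvec(rot(np.pi))).as_rotvec()
movep([.56,.0165,.12],R);grab(20)
move_l([.58,.0165,.008],.2,until_force=8)
h=move_l([.603,.0165,.008],.04,until_force=14)
s=get_state();print(h,s['position'],s['contact_force'],s['clock'])
for k in range(5):
    h=move_l([.635,.0165,.008],.02,until_force=14)
    s=get_state();print(h,s['position'],s['contact_force'],s['clock'])
    if not h or s['position'][0]>.614: break
```

```text
False [0.60269974 0.0165523  0.00777832] [-0.73201389  0.54133132  0.27787824] 39.2667
True [0.6224512  0.01670184 0.00613681] [ 0.2680625   0.00805966 -0.45238817] 40.425
```

Run:
```python
from h import *
h=move_l([.635,.0165,.007],.015,until_force=16)
s=get_state();print(h,s['position'],s['contact_force'],s['clock'])
move_l([.58,.0165,.008],.2);move_l([.57,.0165,.13],.3);let_go();movep([.565,.05,.25],rot(np.pi))
for o in sledpose('w6.png'): print(o[2:] if len(o)>4 else o)
f=wrist();print('tip',[(np.round(r['centre'],1).tolist(),r['score']) for r in tip_of('wrist','latch_knob')[:1]])
print(get_state()['clock'])
im=cv2.imread('pics/w6.png')[170:370,150:430];cv2.imwrite('pics/w6c.png',cv2.resize(im,None,fx=2.8,fy=2.8,interpolation=2))
```

```text
True [0.62204709 0.01683134 0.00473663] [-3.06666969e-02  1.81212047e-05 -3.47014266e-02] 40.9167
([457.3, 3.0], 0.73, array([138., 140.,  64.]), [])
(array([ 16.,  95., 171.]), [(array([247.21818182, 248.81818182]), np.int32(275)), (array([248.54166667, 293.44166667]), np.int32(240))], array([0.686 , 0.0165, 0.05  ]), np.float64(0.15), np.float64(0.0603))
tip [([399.7, 229.8], 0.59)]
43.3833
```

View pics/w6c.png

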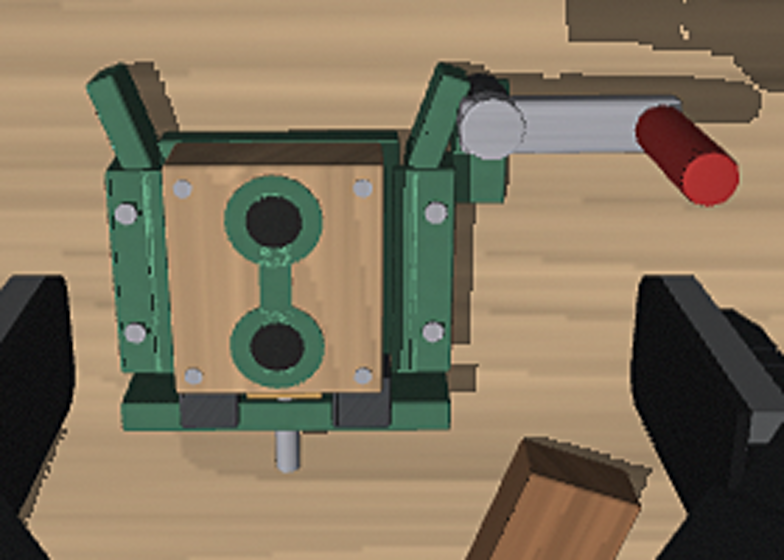

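The sled is home: its front is against both dark stops, the ejector rod is pushed out at the back, it measures x=0.686, and a second gentle press didn't move it. The latch is open, with the knob at crop (690,155). Now I grasp the knob and swing it round.

Run:
```python
from h import *
pv=np.array([.6163,.1077]);r=.070
def kp(th): return pv+r*np.array([-np.sin(th),-np.cos(th)])
Rt=rot(np.pi)
th0=3.11
assert all(ik([*kp(t),.066],Rt) is not None for t in(th0,1.57,0))
movep([*kp(th0),.13],Rt);h=move_l([*kp(th0),.066],.15,until_force=6);grab(22)
s=get_state();print(h,s['finger_gap'],s['grasp_force'],s['contact_force'],s['clock'])
if .1<s['finger_gap']<.5:
    for t in np.linspace(th0,.12,10)[1:]:
        if move_l([*kp(t),.066],.11,until_force=30): print('force at',t,get_state()['contact_force'])
    h=move_l([*kp(-.06),.066],.04,until_force=14)
s=get_state();print(h,s['position'],s['contact_force'],s['finger_gap'],s['clock'])
```

```text
False 0.23834641884180252 21.484470069408417 [-0.83173119  3.82118729  3.14689822] 45.325
False [0.61938884 0.03888731 0.06565295] [-3.12585282  4.21422479  0.58245779] 0.23802041343087382 49.0167
```

Run:
```python
from h import *
p=get_state()['position']
h=move_l([p[0]+.012,p[1],.066],.025,until_force=10)
s=get_state();print(h,s['position'],s['contact_force'],s['clock'])
let_go();move_l([s['position'][0],s['position'][1],.14],.25)
movep([.54,.05,.25],rot(np.pi))
for o in sledpose('w7.png'): print(o[2:] if len(o)>4 else o[:2])
f=wrist()
k=tip_of('wrist','latch_knob');pv=tip_of('wrist','latch_pivot')
for n,t,z in(('knob',k,.085),('pivot',pv,.032)): print(n,[(onz(f,r['centre'],z).round(4),round(r['score'],2)) for r in t[:2]])
# red knob top centre at z=.106
hsv=cv2.cvtColor(f['img'],cv2.COLOR_RGB2HSV);m=((hsv[...,0]<6)|(hsv[...,0]>174))&(hsv[...,1]>180)&(hsv[...,2]>170)
N,l,st,ce=cv2.connectedComponentsWithStats(m.astype(np.uint8))
print('red tops',[(ce[i].round(1),st[i].tolist(),onz(f,ce[i],.106).round(4)) for i in range(1,N) if st[i,4]>40])
# steel arm direction: bright grey low-saturation pixels near the arm
g=((hsv[...,1]<40)&(hsv[...,2]>120)).astype(np.uint8);N,l,st,ce=cv2.connectedComponentsWithStats(g)
for i in range(1,N):
    if st[i,4]>300:
        v,u=np.nonzero(l==i);q=np.array([onz(f,(a,b),.044)[:2] for a,b in zip(u,v)]);vx,vy,x0,y0=cv2.fitLine(q.astype(np.float32),2,0,.01,.01).ravel()
        print('grey',st[i].tolist(),q.mean(0).round(4),np.degrees(np.arctan2(vx,abs(vy))*np.sign(vy)).round(2),q.min(0).round(4),q.max(0).round(4))
print(get_state()['clock'])
```

```text
True [0.6260829  0.03864895 0.06549799] [-1.9629513  -0.52328691  6.05274779] 49.4167
(array([ 16.,  96., 169.]), [(array([247.80152672, 269.64122137]), np.int32(262)), (array([249.26086957, 312.80869565]), np.int32(230))], array([0.6862, 0.0165, 0.05  ]), np.float64(0.35), np.float64(0.0602))
([462.7, 8.3], 0.68)
knob [(array([0.6147, 0.0411, 0.085 ]), 0.97)]
pivot [(array([0.6185, 0.1062, 0.032 ]), 0.62)]
red tops []
grey [258, 228, 79, 21, 736] [0.6149 0.0946] 8.26 [0.6037 0.029 ] [0.6292 0.1221]
grey [546, 309, 14, 39, 388] [0.7427 0.411 ] 75.9 [0.7136 0.4   ] [0.7711 0.4245]
51.3833
```

Run:
```python
from h import *
f=wrist();im=f['img'];hsv=cv2.cvtColor(im,cv2.COLOR_RGB2HSV)
g=((hsv[...,1]<40)&(hsv[...,2]>120)).astype(np.uint8)
for c in range(258,338,5):
    v=np.nonzero(g[222:255,c])[0]+222
    if len(v): print(c,v[0],v[-1],onz(f,(c,v[0]),.044)[:2].round(4),onz(f,(c,v[-1]),.044)[:2].round(4))
T=grab_frame('top');print([(onz(T,r['centre'],.085).round(4),round(r['score'],2)) for r in tip_of('top','latch_knob')[:1]])
S=grab_frame('scene');k=tip_of('scene','latch_knob')[:1];print([(onz(S,r['centre'],.085).round(4),round(r['score'],2)) for r in k])
```

```text
258 230 234 [0.6063 0.0291] [0.6113 0.029 ]
263 229 230 [0.605  0.0351] [0.6063 0.0351]
268 229 229 [0.605 0.041] [0.605 0.041]
273 229 229 [0.605  0.0469] [0.605  0.0469]
278 229 229 [0.605  0.0528] [0.605  0.0528]
283 229 229 [0.605  0.0588] [0.605  0.0588]
288 229 229 [0.605  0.0647] [0.605  0.0647]
293 229 231 [0.6051 0.0706] [0.6076 0.0706]
298 229 245 [0.6051 0.0765] [0.6255 0.0769]
303 229 245 [0.6051 0.0824] [0.6255 0.0829]
308 229 246 [0.6051 0.0884] [0.6268 0.0889]
313 229 245 [0.6051 0.0943] [0.6255 0.0949]
318 230 246 [0.6064 0.1003] [0.6268 0.101 ]
323 228 248 [0.6039 0.1061] [0.6294 0.1071]
328 228 248 [0.6039 0.112 ] [0.6294 0.1131]
333 231 246 [0.6076 0.1181] [0.6268 0.119 ]
[]
[(array([0.6161, 0.0524, 0.085 ]), 0.72)]
```

The arm's edge is at x=0.605 along its whole length, so it lies square across the mouth. The sled is still home, and the gripper is clear.

```bash
python3 -c "
from cell import *
print(get_state()['clock']);print(sign_off())"
```

```text
51.6333
the job is handed in; nothing more can be done
None
```

The green sled is home against the end stops and the latch arm lies square across the dock's mouth; I let go and handed the job in at 51.6 s of the 67 s allowed, without touching the red sled, the tin or the glue bottle.

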